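# Hang a section sign on the turning sign tree of a record shop

## Robot

A 6-joint arm with a two-finger parallel gripper is mounted at the origin on the work surface. World frame = base frame: x ahead of the robot, y to its left, z up, the work surface at z = 0. Lengths are in mm, angles in rad, forces in N, time in s.
With the tool pointing down it reaches from about 275 to 725 mm from the base axis. Payload 15.9 kg.
Tool frame: the origin (TCP) lies at the very end of the fingers, on their centre line; the grasp point (between the pads) lies 19 mm behind it; z points along the fingers, y is the line along which they close (so a half turn about z gives the same grasp; the last joint's range is limited). The gripper opens to 85 mm and grips with 20 to 120 N. Pads are 22 mm wide; open, the fingers measure 114 mm over their backs; the gripper's body (76 mm by 85 mm) begins 54 mm behind the grasp point. The pads swing forward as they close: fully open they stand 13 mm farther back than shut.
Start: joints at [1.161, 0.213, -0.034, 1.323, 0, 1.571], TCP at [199.205, 458.588, 231.306] pointing down, gripper open.
Joint ranges: [-2.98, 2.98], [-0.74, 1.72], [-1.14, 1.35], [-2.1, 2.04], [-1.57, 1.44], [-3.14, 3.14]. Speed limits (rad/s): [1.89, 1.89, 2.39, 2.57, 3.14, 3.14].

## Interface

Orientations are given as a 3x3 rotation matrix whose columns are the frame's x, y, z axes.
In Python, from workcell import ctrl gives the robot as it stands. The module is installed in compiled form; this text tells all that it offers.
- The arm moves only by the shell command python3 -m jog 'ROWS' [OPENING] [FORCE]. ROWS is a JSON object of lists of equal length, an entry for each row: "travel": the shift along the tool's x, y, z in cm, a list of three; "turn": the turn about the tool's z in degrees. A call has 1 to 10 rows; each row shifts and turns the commanded pose from where the row before left it, along the tool's axes as they then stand; what a row does not reach is not made up. A row lasts 1/10 s, in which the tool goes at most 50 mm and 8.59 degrees, less where a joint would pass 70% of its speed; a pose out of reach is approached as far as the arm can. A call with a gripper value outside its range is refused whole. OPENING is the gripper's target within -1 to 1 (shut at 1, half-way at 0, fully open at -1), set as the call begins (- or left out, the last holds). The fingers move at their own pace and stop on an object; FORCE is the grip in N (left out, the last holds). Time passes only in rows, so rows that do not move let the fingers close. It gives the time, the measured TCP pose, the force, the opening and the grip force at its end, in the units of the state.
- ctrl.get_state(): the state, without advancing time (a new reading comes with each control period).
- ctrl.capture(name): name is "scene" or "top" or "wrist"; returns a dict with "image" (420x560x3 uint8, red, green, blue), "z_map" (420x560 float32, mm along the optical axis (not along the pixel's ray), 0 where there is no reading), "vfov" (degrees; the focal length in pixels is half the picture's height over the tangent of half this angle, whatever the lens; pixels are square), "cx", "cy" (the principal point, pixels), "world_from_camera" (4x4, takes a point from camera to world coordinates); the wrist camera has in their place "T_tool_cam" (4x4, takes a point from camera to tool coordinates, whose origin is the TCP and whose axes are the flange's). Camera axes: x right, y down, z forward; pixel columns grow to the right and rows downward; lengths in mm; the calibration is good to about 2 mm. A picture is of the moment at which its call begins: read the wrist's pose just before it.
- ctrl.hand_in(): hands the job in; it is judged then, once.
The state is a dict: "clock": time; "qpos": joint angles; "dq": joint speeds; "joint_torque": joint torques, N m; "tcp_pos": TCP position; "tool_rot": TCP orientation; "force": force on the tool from outside, world axes, zero at the start; "moment": the same for the moment, N m; "gripper_width": opening from 0.0 (shut) to 1.0 (fully open); "finger_force": force on a finger pad.
Only numpy, scipy, OpenCV 4.12 (cv2) and the standard library are available. Lean on these libraries where they do the work, as an engineer would, in place of code of your own. Each camera call takes 0.05 s, during which the arm holds its last target. There are 200 camera calls.

## Task

Turn the sign tree counter-clockwise (seen from above) until it comes up gently but fully against its stop, so that its one empty branch faces you. Then take the white section sign with the square hole out of the wooden stand, slide it onto that branch past the spring catch until it is home against the collar and the catch has sprung out behind it, and let go so that it hangs there, with the tree still at its stop. Do not force the tree or the sign, and leave the other things on the counter where they are.

Things in the scene. Friction and masses are not known exactly. Their poses are not given: they have to be found in the camera images.
- rack_base: Foot of the sign tree: dark steel disc 140 mm across, fixed to the counter. Origin at the centre of its underside, on the vertical axis about which the tree turns; z up. Its -x axis is where the empty branch points when the tree is at its stop (roughly to the robot). Nothing may load tree, stop or branches with more than 16 N
- hub (a point): Top of the tree's grey post (24 mm thick, 32 mm at its cap), on its axis, 178 mm above the counter. Four level steel branches at right angles leave the post. Three carry signs that belong to the tree and do not come off (60 to 70 mm wide, 8 mm thick, 69 mm from the tree's axis, up to 48 mm above and 114 mm below the branch axis); the fourth is empty
- rack (a joint): Turn of the tree about its vertical axis, rad: 0 against its stop, negative before it; starts 0.6 to 1.6 rad short of the stop and grows turning counter-clockwise seen from above. Friction (about 0.12 N m) holds it wherever it is left; the stop is hard. Pushing sideways on a branch turns it
- branch_tip (a point): Point on the axis of the empty branch, 126 mm from the tree's axis, 4 mm short of its rounded end. The branch is 8 mm thick, its axis 170 mm above the counter. Its collar is 22 mm across; its outer face is clamped somewhere 50 to 70 mm from the tree's axis, not measured: feel for it. The point turns with the tree; its x axis points along the branch in to the tree's axis, z up
- catch (a joint): Spring catch carried by the empty branch's collar: a steel blade 5 mm thick slanting from the branch axis, 54 mm outside the collar's face, in and down to 18 mm under the axis, 10 mm outside the face. In m: 0 sprung out, up to 0.016 pressed straight up. A sign pushed inwards presses it up (2 to 8 N of push) and it springs out behind the sign when that is within 2 mm of the collar
- sign: The sign to hang: loose white plate, about 80 g, 8 mm thick (its x), 70 mm wide (its y), 132 mm tall, alike on both faces. Origin at the middle of its lower edge, z up. Full width up to 100 mm, above that a tab 36 mm wide, 32 mm high, to grip across its thickness. Stands upright in one slot of the wooden stand; a shorter plain plate stands in the other
- sign_hole (a point): Centre of the sign's square hole, 16 by 16 mm, right through its thickness; 80 mm above its lower edge, 52 mm below its top. When the sign hangs on the branch it is 4 mm below the branch axis. Axes as the sign
- stand: Wooden stand, fixed, 150 mm (along its x) by 90 mm (along its y) by 40 mm high, origin at the centre of its underside. Two slots run along its y at x = -45 and +45 mm, each 10 mm wide; their floor is 12 mm above the counter. The plates stand in them with their x along the stand's x
- blank: Bystander: plain white plate 8 by 70 by 90 mm, no hole, no tab, standing in the other slot; origin at the middle of its lower edge
- adapter: Bystander: aluminium single adapter, a disc 38 mm across and 12 mm high on the counter; origin under its centre
- brush: Bystander: record brush about 170 mm long lying on the counter
- cleaner: Bystander: amber bottle 48 mm across, 130 mm high; origin under its centre
- mug: Bystander: white mug 80 mm across, 90 mm high; origin under its centre
- stamp: Bystander: hand stamp 50 by 35 mm, 65 mm high; origin under its centre
Mind the look-alikes: they are no part of the job. Leave any purple look-alike of the sign alone.

How it is judged:
By the outcome, as a careful person would: the job done as asked, in the order asked, and still so for the second after the job is handed in, with the robot touching nothing.
It also fails if it takes over 72 s, if anything falls off the work surface, if the arm or the gripper's body presses on something with over 40 N, if the wrist force passes 120 N, or if a joint passes its speed limit or range.

## Working session

There is one attempt and no reset: what is moved stays moved. The work goes in short steps, Python scripts to look and compute and a shell command to move; the robot and the scene stay as the last step left them, time stands still between calls to the robot, and variables do not carry over. Pictures are saved under pics/ and viewed, at most 10 in all, crops included, and the job is handed in when it is done.

```bash
mkdir -p pics
cat > h.py <<'E'
import numpy as np, cv2
from workcell import ctrl
def cap(n):
    s=ctrl.get_state(); c=ctrl.capture(n)
    if n=="wrist":
        T=np.eye(4);T[:3,:3]=s["tool_rot"];T[:3,3]=s["tcp_pos"]; c["W"]=T@np.array(c["T_tool_cam"])
    else: c["W"]=np.array(c["world_from_camera"])
    c["f"]=210/np.tan(np.radians(c["vfov"])/2)
    v,u=np.mgrid[:420,:560]; z=c["z_map"]
    p=np.stack([(u-c["cx"])/c["f"]*z,(v-c["cy"])/c["f"]*z,z,np.ones_like(z)],-1)
    c["P"]=(p@c["W"].T)[...,:3]; c["P"][z==0]=np.nan
    return c
def save(c,f,crop=None,k=1):
    im=c["image"][...,::-1]
    if crop: a,b,x,y=crop; im=im[b:y,a:x]
    cv2.imwrite("pics/"+f,cv2.resize(im,None,fx=k,fy=k,interpolation=cv2.INTER_CUBIC))
E
python3 - <<'E'
from h import *
import pickle
for n in("scene","top"):
    c=cap(n); save(c,n+"0.png",None,1.42); pickle.dump(c,open(n+".pkl","wb"))
    print(n,c["f"],c["W"].round(3).tolist())
s=ctrl.get_state(); print(s)
E
```

```text
scene 477.66032469156585 [[-0.237, 0.506, -0.829, 1676.331], [0.971, 0.135, -0.195, 231.052], [0.014, -0.852, -0.524, 849.274], [0.0, 0.0, 0.0, 1.0]]
top 427.92192944835614 [[0.027, -0.988, 0.155, 400.85], [-1.0, -0.028, -0.005, -19.364], [0.009, -0.155, -0.988, 1074.279], [0.0, 0.0, 0.0, 1.0]]
{'clock': 0.1, 'qpos': array([ 1.16103057e+00,  2.13314005e-01, -3.49835643e-02,  1.32345678e+00,
        1.41373910e-05,  1.57081325e+00]), 'dq': array([-0.00192266, -0.00049592,  0.00391463, -0.00115703, -0.00135824,
       -0.00060072]), 'joint_torque': array([ 9.26460052e-04, -6.87245464e+01,  4.87810493e+01,  1.21019018e-02,
        8.71665884e-05, -5.05108198e-05]), 'tcp_pos': array([199.07981864, 458.34793362, 230.86717616]), 'tool_rot': array([[-9.17207420e-01,  3.98409831e-01, -3.94636820e-04],
       [ 3.98410027e-01,  9.17207004e-01, -8.73077059e-04],
       [ 1.41211710e-05, -9.58020022e-04, -9.99999541e-01]]), 'force': array([-0.64479846,  0.43347334, -0.03816379]), 'moment': array([ 0.0241662 , -0.02574316,  0.01330852]), 'finger_force': 0.0, 'gripper_width': 1.0006096161519034}
```

View pics/scene0.png

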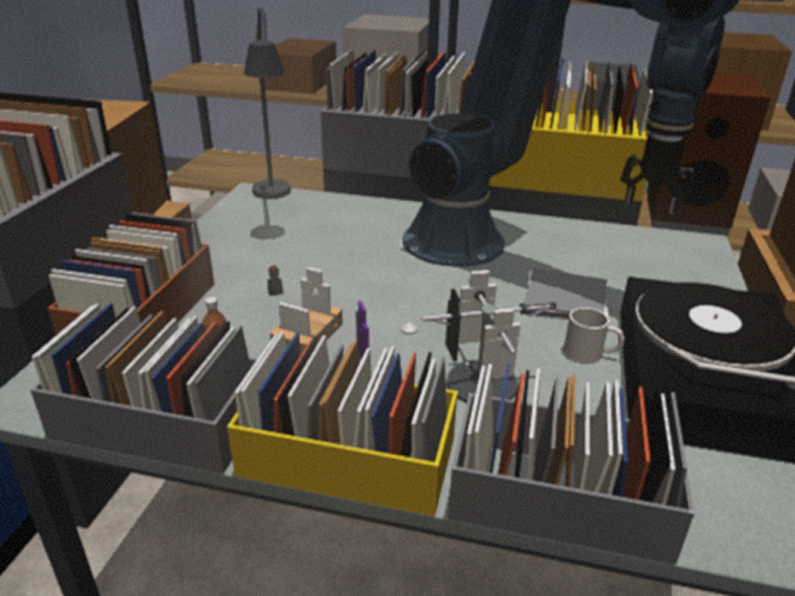

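View pics/top0.png

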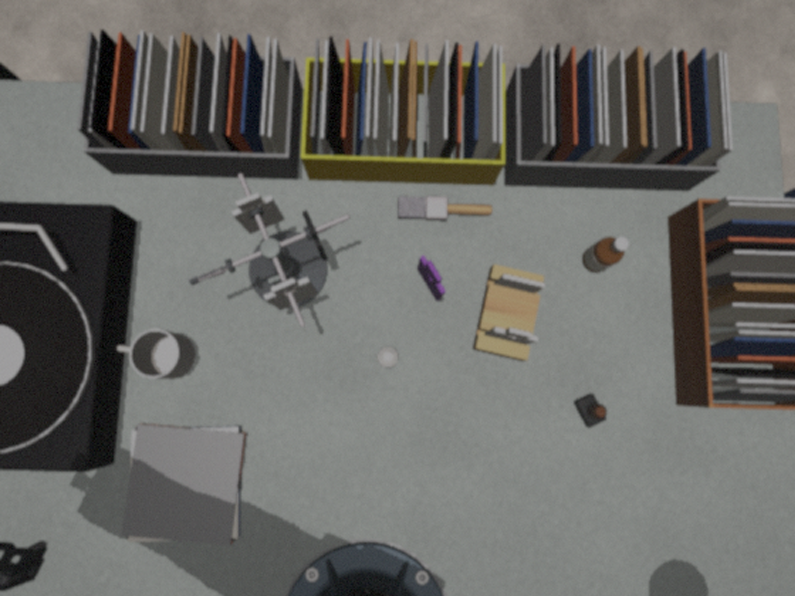

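The scene shows the tree at about (485,320) and the stand at about (305,320). In the top view:
- The hub is at (272,248). The empty branch points left with its tip at (195,281), and the collar is at (230,265).
- Candidates for the sign are the white tabbed plate in the lower slot (515,335), the plain blank in the upper slot (520,283), the purple look-alike (430,278), and the white signs on the tree, (255,203) and (287,285).

I choose the tabbed plate at (515,335) and check it with a close crop and measurements.

Run:
```python
from h import *
import pickle
t=pickle.load(open("top.pkl","rb")); s=pickle.load(open("scene.pkl","rb"))
a=cv2.resize(t["image"][170:260,320:400],None,fx=5,fy=5,interpolation=2)
b=cv2.resize(t["image"][110:240,125:255],None,fx=3.46,fy=3.46,interpolation=2)[:450]
cv2.imwrite("pics/crop1.png",np.hstack([a,b[:450,:400]])[...,::-1])
P=t["P"]
def sel(lo,hi):
    m=np.all((P>lo)&(P<hi),-1); return P[m]
# hub/tree
hub=P[165:185,180:205].reshape(-1,3); hub=hub[hub[:,2]>150]; print("hubpts",hub.mean(0),hub[:,2].max())
# tip region
q=P[180:215,130:165].reshape(-1,3); q=q[(q[:,2]>150)&(q[:,2]<200)]; print(q[np.argsort(-q[:,1])].round(0)[::6])
# sign top in stand
q=P[220:250,335:385].reshape(-1,3); q=q[(q[:,2]>55)]; 
for lo,hi in((55,100),(100,120),(132,160)):
    r=q[(q[:,2]>lo)&(q[:,2]<hi)]; 
    if len(r)>3: print(lo,len(r),r.mean(0).round(1),r.min(0).round(1),r.max(0).round(1), "dir",np.linalg.svd(r[:,:2]-r[:,:2].mean(0))[2][0])
# stand top
q=P[180:260,330:390].reshape(-1,3); q=q[abs(q[:,2]-40)<5]
print("stand",cv2.minAreaRect(q[:,:2].astype(np.float32)))
# base disc
q=P[160:220,170:235].reshape(-1,3); print("low z",np.percentile(q[:,2],[5,25,50]))
```

```text
hubpts [601.51816534 156.66240308 175.59100378] 181.3085890040311
[[550. 277. 177.]
 [545. 274. 171.]
 [546. 271. 166.]
 [546. 268. 175.]
 [550. 266. 177.]
 [553. 265. 176.]
 [551. 262. 171.]
 [555. 258. 177.]
 [560. 255. 175.]
 [560. 252. 176.]
 [555. 250. 176.]
 [560. 248. 176.]
 [558. 244. 174.]
 [564. 242. 175.]
 [563. 240. 174.]
 [564. 237. 178.]
 [570. 235. 171.]
 [567. 233. 153.]
 [569. 231. 177.]
 [565. 228. 174.]
 [571. 226. 175.]
 [571. 222. 179.]
 [575. 220. 180.]
 [567. 219. 177.]
 [579. 218. 181.]
 [563. 217. 175.]
 [573. 216. 181.]
 [569. 214. 178.]
 [572. 213. 175.]]
55 80 [ 485.6 -222.    77.2] [ 477.4 -258.9   55.3] [ 498.6 -190.9   99.4] dir [0.23224249 0.97265792]
100 79 [ 487.5 -222.   109.9] [ 478.4 -260.4  100.7] [ 497.4 -191.2  118.9] dir [0.20937664 0.97783507]
132 69 [ 487.7 -225.3  142.1] [ 480.9 -243.2  133.1] [ 495.3 -208.   146.5] dir [-0.21231607 -0.97720105]
stand ((533.1572265625, -231.71096801757812), (90.77215576171875, 150.4374542236328), 78.32843017578125)
low z [nan nan nan]
```

View pics/crop1.png

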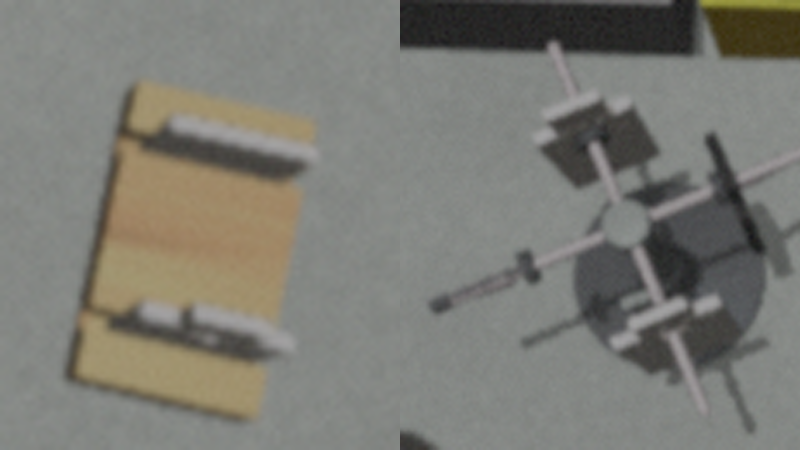

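The crop shows a notched (tabbed) white plate in the lower slot at about (215,330), which is the sign, and a plain blank above it at (240,145). On the tree, the empty branch with its collar (528,265) points left to a tip at (440,305). I shut the fingers and go beside the branch.

```bash
python3 -m jog '{"travel":[[0,0,0],[0,0,0],[0,0,0],[0,0,0],[0,0,0]],"turn":[8.3,8.3,8.3,8.3,8.3]}' 1 30
python3 -m jog '{"travel":[[-3.28,2.83,0],[-3.28,2.83,0],[-3.28,2.83,0],[-3.28,2.83,0],[-3.28,2.83,0],[-3.28,2.83,0],[-3.28,2.83,0],[-3.28,2.83,0],[-3.28,2.83,0],[-3.28,2.83,0]],"turn":[0,0,0,0,0,0,0,0,0,0]}'
python3 - <<'E'
from h import *
s=ctrl.get_state(); print(s["tcp_pos"].round(1),s["tool_rot"].round(3).tolist(),s["qpos"].round(2),s["clock"])
c=cap("wrist"); save(c,"w1.png",None,1.4)
E
```

```text
clock: 0.6
tcp_pos: [199.1, 458.4, 231.0]
tool_rot: [[-0.418, 0.909, -0.0], [0.909, 0.418, -0.001], [-0.0, -0.0, -1.0]]
force: [0.5, -0.2, 0.2]
gripper_width: 0.146
finger_force: 0.0
clock: 1.6
tcp_pos: [595.7, 279.9, 230.9]
tool_rot: [[-0.423, 0.906, -0.0], [0.906, 0.423, -0.0], [0.0, -0.0, -1.0]]
force: [-0.3, 0.3, 0.3]
gripper_width: -0.001
finger_force: 0.0
[595.7 279.9 230.9] [[-0.423, 0.906, -0.0], [0.906, 0.423, -0.0], [0.0, -0.0, -1.0]] [0.44 0.57 0.48 1.49 0.   1.57] 1.6
```

View pics/w1.png

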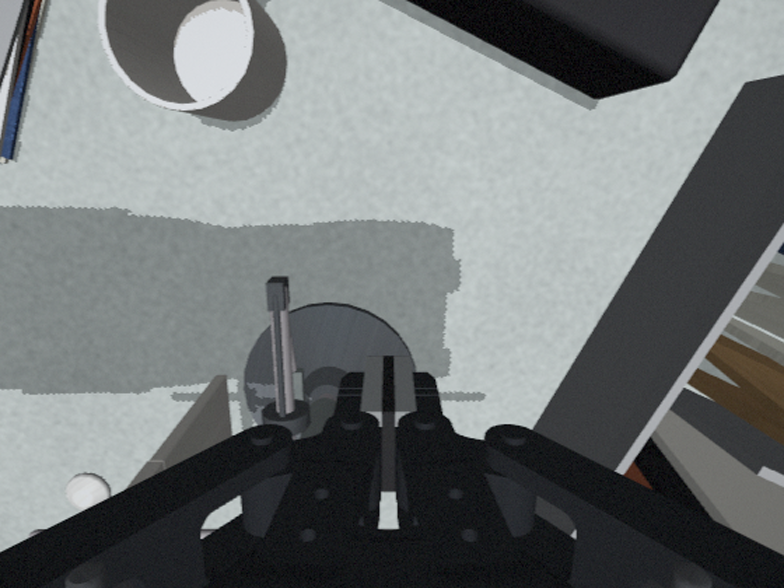

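The wrist view shows the empty branch with its tip at (278,293) and collar at (285,415), to the tool's -y side. The mug (190,50) is clear. I measure branch direction and offset, then descend.

```bash
python3 - <<'E'
from h import *
c=cap("wrist"); P=c["P"]
for v in range(196,310,8):
    r=P[v,180:225]; r=r[(r[:,2]>160)&(r[:,2]<185)]
    if len(r): print(v,len(r),r.mean(0).round(1),np.linalg.norm(r[0]-r[-1]).round(1))
E
python3 -m jog '{"travel":[[0,0,2],[0,0,2],[0,0,2],[0,0,1.1],[0,0,0]],"turn":[0,0,0,0,0]}'
```

```text
196 18 [547.6 274.4 173.3] 15.0
204 16 [549.6 270.3 173.8] 12.2
212 15 [551.4 266.2 174.9] 8.3
220 14 [553.7 261.5 173.3] 7.5
228 14 [556.  256.9 172.8] 13.9
236 15 [558.1 252.5 173. ] 14.0
244 14 [560.2 248.1 173.4] 7.6
252 13 [562.3 243.7 173.9] 7.1
260 14 [564.5 238.8 173.3] 8.0
268 13 [566.6 234.1 173.6] 7.5
276 14 [568.8 229.2 173.5] 7.9
284 31 [572.2 222.5 169.3] 18.8
292 36 [573.3 220.8 175.8] 21.2
300 32 [574.7 217.  178.3] 18.8
clock: 2.2
tcp_pos: [593.4, 280.8, 158.8]
tool_rot: [[-0.423, 0.906, -0.003], [0.906, 0.423, -0.001], [0.0, -0.003, -1.0]]
force: [-0.7, -1.2, 0.3]
gripper_width: -0.004
finger_force: 0.0
```

```bash
python3 -m jog '{"travel":[[0,-0.8,0],[0,-0.8,0],[0,-0.5,0],[0,-0.4,0]],"turn":[0,0,0,0]}'
python3 -m jog '{"travel":[[0.1,-0.81,0],[0.1,-0.81,0],[0.1,-0.81,0],[0.1,-0.81,0],[0.1,-0.81,0],[0.1,-0.81,0]],"turn":[-4,-4,-4,-4,-4,-4]}'
python3 -m jog '{"travel":[[0.1,-0.81,0],[0.1,-0.81,0],[0.1,-0.81,0],[0.1,-0.81,0],[0.1,-0.81,0],[0.1,-0.81,0]],"turn":[-4,-4,-4,-4,-4,-4]}'
python3 - <<'E'
from h import *
s=ctrl.get_state(); print(s["force"],s["moment"])
c=cap("top"); save(c,"t2.png",(110,100,270,260),4)
E
```

```text
clock: 2.6
tcp_pos: [571.5, 270.5, 161.0]
tool_rot: [[-0.423, 0.906, 0.001], [0.906, 0.423, 0.0], [0.0, 0.001, -1.0]]
force: [-0.1, -0.0, -0.4]
gripper_width: -0.004
finger_force: 0.0
clock: 3.2
tcp_pos: [528.6, 247.8, 160.8]
tool_rot: [[-0.757, 0.653, 0.001], [0.653, 0.757, 0.001], [-0.0, 0.001, -1.0]]
force: [-0.2, 2.2, -0.3]
gripper_width: 0.002
finger_force: 0.6
clock: 3.8
tcp_pos: [498.6, 209.3, 160.7]
tool_rot: [[-0.957, 0.289, 0.001], [0.289, 0.957, 0.001], [-0.0, 0.001, -1.0]]
force: [-0.3, 1.6, 2.1]
gripper_width: -0.002
finger_force: 0.7
[-0.30233137  1.60810175  2.06387868] [0.26365513 0.07077839 0.01966298]
```

View pics/t2.png

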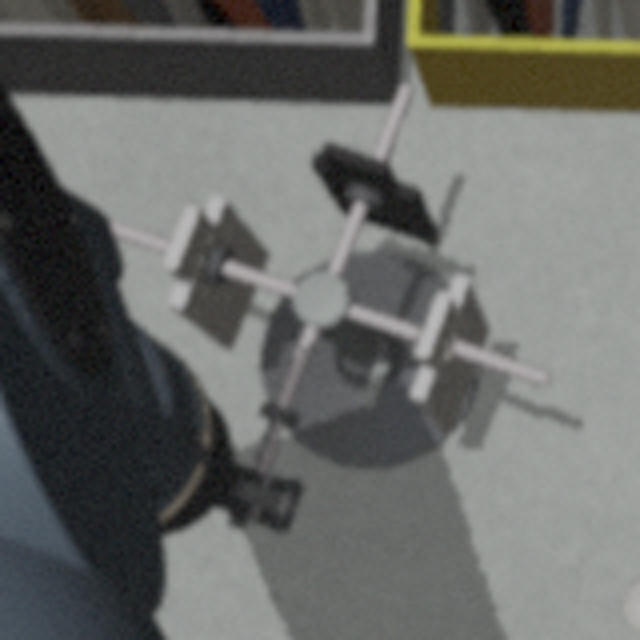

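The tree has turned to about 17° off -x, with the branch under the gripper at about (280,480). I continue slowly.

```bash
python3 -m jog '{"travel":[[0.06,-0.406,0],[0.06,-0.406,0],[0.06,-0.406,0],[0.06,-0.406,0]],"turn":[-2,-2,-2,-2]}'|sed -n '2p;4p'
for i in 1; do python3 -m jog '{"travel":[[0.03,-0.203,0],[0.03,-0.203,0],[0.03,-0.203,0]],"turn":[-1,-1,-1]}'|sed -n '2p;4p'; done
```

```text
tcp_pos: [492.7, 194.4, 160.7]
force: [-0.3, 1.3, 0.8]
tcp_pos: [491.0, 188.3, 160.5]
force: [0.6, 1.6, 0.6]
```

```bash
python3 -m jog '{"travel":[[0.03,-0.203,0],[0.03,-0.203,0],[0.03,-0.203,0]],"turn":[-1,-1,-1]}'|sed -n '2p;4p'
```

```text
tcp_pos: [489.5, 182.2, 160.3]
force: [1.0, 1.2, 2.2]
```

```bash
python3 -m jog '{"travel":[[0.03,-0.203,0],[0.03,-0.203,0]],"turn":[-1,-1]}'|sed -n '2p;4p'
```

```text
tcp_pos: [488.7, 178.1, 160.3]
force: [1.0, 0.8, 1.7]
```

```bash
python3 -m jog '{"travel":[[0.03,-0.203,0],[0.03,-0.203,0]],"turn":[-1,-1]}'|sed -n '2p;4p'
```

```text
tcp_pos: [488.0, 174.0, 160.3]
force: [0.8, 1.6, 1.2]
```

```bash
cat > g.py <<'E'
import sys,numpy as np
from workcell import ctrl
s=ctrl.get_state(); print(s["tcp_pos"].round(1),s["force"].round(1)); sys.exit(int(abs(s["force"][1])>3.5))
E
python3 -m jog '{"travel":[[0.03,-0.1,0]],"turn":[-0.5]}'>o; python3 g.py && python3 -m jog '{"travel":[[0.01,-0.1,0]],"turn":[-0.5]}'>o && python3 g.py && python3 -m jog '{"travel":[[0.02,-0.1,0]],"turn":[-0.5]}'>o && python3 g.py && python3 -m jog '{"travel":[[0.01,-0.1,0]],"turn":[-0.5]}'>o && python3 g.py && python3 -m jog '{"travel":[[0.02,-0.1,0]],"turn":[-0.5]}'>o && python3 g.py && python3 -m jog '{"travel":[[0.01,-0.1,0]],"turn":[-0.5]}'>o && python3 g.py && python3 -m jog '{"travel":[[0.02,-0.1,0]],"turn":[-0.5]}'>o && python3 g.py && python3 -m jog '{"travel":[[0.01,-0.1,0]],"turn":[-0.5]}'>o && python3 g.py
```

```text
[487.7 173.  160.3] [1.2 0.5 0.3]
[487.6 172.1 160.3] [-0.2  2.2  1.2]
[487.5 171.1 160.3] [1.2 0.8 0.7]
[487.4 170.1 160.3] [0.5 1.3 0.9]
[487.2 169.1 160.3] [0.1 1.7 1.5]
[487.2 168.1 160.3] [ 0.6  1.3 -0.3]
[487.1 167.1 160.3] [0.8 2.  0.9]
[487.1 166.1 160.3] [0.4 1.1 1.2]
```

```bash
python3 -m jog '{"travel":[[0.02,-0.1,0]],"turn":[-0.5]}'>o; python3 g.py && python3 -m jog '{"travel":[[0.01,-0.1,0]],"turn":[-0.5]}'>o && python3 g.py && python3 -m jog '{"travel":[[0.02,-0.1,0]],"turn":[-0.5]}'>o && python3 g.py && python3 -m jog '{"travel":[[0.01,-0.1,0]],"turn":[-0.5]}'>o && python3 g.py && python3 -m jog '{"travel":[[0.02,-0.1,0]],"turn":[-0.5]}'>o && python3 g.py && python3 -m jog '{"travel":[[0.01,-0.1,0]],"turn":[-0.5]}'>o && python3 g.py && python3 -m jog '{"travel":[[0.02,-0.1,0]],"turn":[-0.5]}'>o && python3 g.py && python3 -m jog '{"travel":[[0.01,-0.1,0]],"turn":[-0.5]}'>o && python3 g.py  && python3 -m jog '{"travel":[[0.02,-0.1,0]],"turn":[-0.5]}'>o && python3 g.py && python3 -m jog '{"travel":[[0.01,-0.1,0]],"turn":[-0.5]}'>o && python3 g.py
```

```text
[487.  165.1 160.3] [0.5 1.3 0.2]
[486.9 164.1 160.3] [ 0.1  1.9 -0. ]
[486.9 163.  160.3] [0.1 2.  0.7]
[486.9 162.1 160.3] [-0.8  0.7 -0.4]
[486.8 161.  160.3] [ 0.9  0.8 -0.6]
[486.8 160.  160.3] [ 0.4  1.4 -0.4]
[486.8 159.  160.3] [0.6 0.7 0.6]
[486.8 158.  160.3] [0.3 1.2 0.7]
[486.8 157.  160.3] [-0.   1.3 -0.1]
[486.8 156.  160.3] [-0.3  1.1 -0.3]
```

```bash
python3 -m jog '{"travel":[[0.02,-0.1,0]],"turn":[-0.5]}'>o; python3 g.py && python3 -m jog '{"travel":[[0.01,-0.1,0]],"turn":[-0.5]}'>o && python3 g.py && python3 -m jog '{"travel":[[0.02,-0.1,0]],"turn":[-0.5]}'>o && python3 g.py && python3 -m jog '{"travel":[[0.01,-0.1,0]],"turn":[-0.5]}'>o && python3 g.py && python3 -m jog '{"travel":[[0.02,-0.1,0]],"turn":[-0.5]}'>o && python3 g.py && python3 -m jog '{"travel":[[0.01,-0.1,0]],"turn":[-0.5]}'>o && python3 g.py && python3 -m jog '{"travel":[[0.02,-0.1,0]],"turn":[-0.5]}'>o && python3 g.py && python3 -m jog '{"travel":[[0.01,-0.1,0]],"turn":[-0.5]}'>o && python3 g.py  && python3 -m jog '{"travel":[[0.02,-0.1,0]],"turn":[-0.5]}'>o && python3 g.py && python3 -m jog '{"travel":[[0.01,-0.1,0]],"turn":[-0.5]}'>o && python3 g.py
```

```text
[486.8 155.  160.3] [0.5 0.5 0.9]
[486.9 154.  160.3] [0.4 0.2 0.2]
[487.  153.  160.3] [ 0.4  1.2 -0.2]
[487.  152.  160.3] [-0.2  0.8 -0.9]
[487.1 150.9 160.3] [-0.   1.4  0.4]
[487.1 150.3 160.3] [-1.7  8.   0.1]
```

The stop was felt (8 N, under the 16 N limit). I back off, rise and look at the branch.

```bash
python3 -m jog '{"travel":[[0,0.3,0],[0,1,0],[0,2,0],[0,0,-3],[-1,0,-4],[-2,0,-4],[0,0,-4],[0,0,0]],"turn":[0,0,0,0,0,0,0,0]}'
python3 - <<'E'
from h import *
c=cap("wrist"); save(c,"w3.png",None,1.0); P=c["P"]
t=cap("top"); save(t,"t3.png",(110,100,270,260),3)
cv2.imwrite("pics/m3.png",np.hstack([cv2.resize(cv2.imread("pics/w3.png"),(520,390)),cv2.resize(cv2.imread("pics/t3.png"),(280,280))[np.r_[0:280]] if 0 else cv2.copyMakeBorder(cv2.resize(cv2.imread("pics/t3.png"),(280,280)),0,110,0,0,0)]))
for n,q in(("w",P),("t",t["P"])):
    q=q.reshape(-1,3); q=q[(q[:,2]>166)&(q[:,2]<180)&(np.hypot(q[:,0]-601.5,q[:,1]-156.7)<135)&(q[:,0]<535)&(abs(q[:,1]-135)<30)]
    if len(q)<9: print(n,len(q)); continue
    r=np.hypot(q[:,0]-601.5,q[:,1]-156.7)
    for a in range(55,135,10):
        m=(r>=a)&(r<a+10)
        if m.any(): print(n,a,m.sum(),q[m].mean(0).round(1))
    k=(r>76); d=np.linalg.svd(q[k,:2]-q[k,:2].mean(0))[2][0]; print(q[k].mean(0),np.degrees(np.arctan2(d[1],d[0])))
E
```

```text
clock: 8.45
tcp_pos: [510.5, 190.1, 315.0]
tool_rot: [[-0.974, -0.225, 0.006], [-0.225, 0.974, 0.002], [-0.007, 0.001, -1.0]]
force: [1.6, -0.3, 0.0]
gripper_width: 0.001
finger_force: 0.0
w 65 184 [532.3 144.4 174.4]
w 75 121 [523.2 140.7 173.6]
w 85 117 [513.3 138.5 173.6]
w 95 126 [503.5 136.4 173.5]
w 105 125 [493.8 134.1 173.5]
w 115 138 [483.9 131.9 174.4]
w 125 89 [476.1 130.3 174. ]
[498.99483933 135.31370943 173.78792395] 12.665912286546172
t 65 21 [532.4 144.8 175.7]
t 75 17 [523.5 141.1 174.4]
t 85 19 [513.4 138.5 174.4]
t 95 19 [503.4 136.3 173.6]
t 105 16 [494.1 134.2 173.9]
t 115 21 [483.8 132.1 175.2]
t 125 9 [476.4 130.4 174.3]
[500.44414887 135.74408389 174.30792076] -167.2176315324094
```

View pics/m3.png

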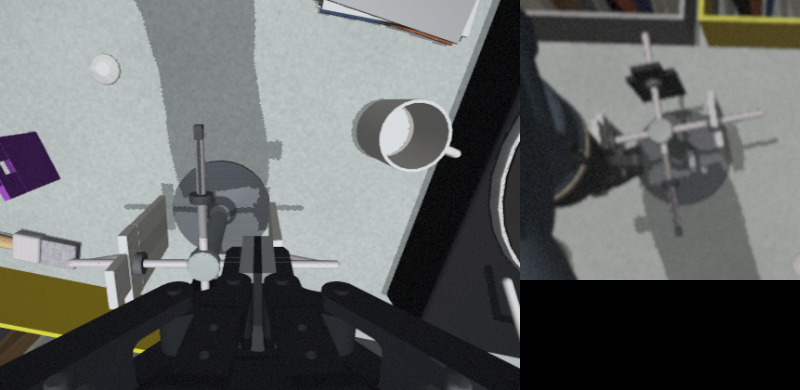

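The left picture shows the empty branch from tip (198,130) to collar (202,197), with the hub at (205,265). It now points toward the robot at 192.7°, on a line through (499,135.3). Now over to the sign.

```bash
python3 -m jog '{"travel":[[1.15,-3.98,0],[1.15,-3.98,0],[1.15,-3.98,0],[1.15,-3.98,0],[1.15,-3.98,0],[1.15,-3.98,0],[1.15,-3.98,0],[1.15,-3.98,0],[1.15,-3.98,0],[1.15,-3.98,0]],"turn":[0,0,0,0,0,0,0,0,0,0]}' -1 30 >o
python3 -m jog '{"travel":[[0,0,0],[0,0,0],[0,0,0],[0,0,0],[0,0,0],[0,0,0],[0,0,0]],"turn":[8.2,8.2,8.2,8.2,8.2,8.2,8.2]}'>o
python3 -m jog '{"travel":[[0,0,0.5],[0,0,0.5],[0,0,0.5],[0,0,0.5],[0,0,0.5],[0,0,0.5],[0,0,0.5],[0,0,0]],"turn":[8.2,8.2,8.2,8.2,8.2,8.2,8.2,0]}'
python3 - <<'E'
from h import *
s=ctrl.get_state(); print(s["qpos"].round(2))
c=cap("wrist"); save(c,"w4.png",None,1.4); q=c["P"].reshape(-1,3)
a=np.radians(-11.7); X=np.array([np.cos(a),np.sin(a)]); Y=np.array([-X[1],X[0]])
near=(abs((q[:,:2]-[488.5,-224])@X)<25)&(abs((q[:,:2]-[488.5,-224])@Y)<45)
for lo,hi in((136,152),(105,120)):
    r=q[near&(q[:,2]>lo)&(q[:,2]<hi)]
    if len(r)>5:
        xx=r[:,:2]@X; yy=r[:,:2]@Y; print(lo,len(r),r.mean(0).round(1),np.percentile(xx,[2,50,98]).round(1),np.percentile(yy,[2,50,98]).round(1),cv2.minAreaRect(r[:,:2].astype(np.float32)))
print("ref",X@[488.5,-224],Y@[488.5,-224]); T=s["tcp_pos"][:2]; print("tcp",T@X,T@Y)
E
```

```text
clock: 11.05
tcp_pos: [485.8, -224.1, 273.5]
tool_rot: [[0.207, 0.978, -0.003], [0.978, -0.207, 0.001], [0.001, -0.003, -1.0]]
force: [-0.7, 0.5, 0.2]
gripper_width: 1.001
finger_force: 0.0
[-0.43  0.29  0.17  1.46 -0.    1.35]
136 451 [ 488.1 -227.1  143.1] [520.4 523.7 527.6] [-141.1 -123.3 -106.7] ((487.665283203125, -227.85556030273438), (35.805267333984375, 7.910737037658691), 78.19159698486328)
105 273 [ 489.9 -217.5  111.5] [520.2 523.9 527.4] [-159.2 -102.   -89.6] ((487.7424621582031, -228.20675659179688), (70.2373046875, 7.204307556152344), 78.09236145019531)
ref 523.7746971485914 -120.28431579761919
tcp 521.1738394595827 -120.90250285589137
```

View pics/w4.png

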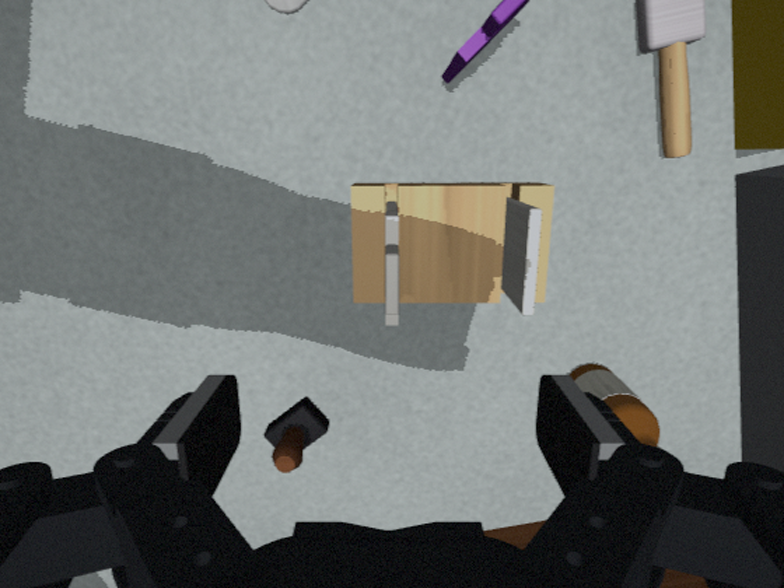

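The wrist view shows the tabbed sign edge-on at (391,270) in the left slot, the blank at (525,255), and the purple plate well clear at (485,40). I descend and grip.

```bash
python3 -m jog '{"travel":[[-0.3,0.26,2],[0,0,3],[0,0,3],[0,0,3],[0,0,2.5],[0,0,1.6],[0,0,0.9],[0,0,0]],"turn":[0,0,0,0,0,0,0,0]}' 
python3 -m jog '{"travel":[[0,0,0],[0,0,0],[0,0,0],[0,0,0],[0,0,0],[0,0,0],[0,0,0]],"turn":[0,0,0,0,0,0,0]}' 1 40
python3 -m jog '{"travel":[[0,0,-0.5],[0,0,-1],[0,0,-2],[0,0,0]],"turn":[0,0,0,0]}'
```

```text
clock: 11.9
tcp_pos: [487.9, -227.8, 114.4]
tool_rot: [[0.202, 0.979, -0.002], [0.979, -0.202, 0.001], [0.0, -0.002, -1.0]]
force: [0.1, -0.5, -0.2]
gripper_width: 1.0
finger_force: 0.0
clock: 12.6
tcp_pos: [488.4, -228.2, 115.6]
tool_rot: [[0.204, 0.979, -0.0], [0.979, -0.204, -0.0], [-0.0, 0.0, -1.0]]
force: [-2.6, 0.8, 5.5]
gripper_width: 0.09
finger_force: 39.4
clock: 13.0
tcp_pos: [489.8, -228.8, 153.2]
tool_rot: [[0.204, 0.979, 0.004], [0.979, -0.204, -0.002], [-0.001, 0.004, -1.0]]
force: [-0.6, -0.9, -1.1]
gripper_width: 0.084
finger_force: 39.2
```

```bash
python3 -m jog '{"travel":[[0,0,-2],[0,0,-3],[0,0,-2],[3.36,-1.135,0],[3.36,-1.135,0],[3.36,-1.135,0],[3.36,-1.135,0],[3.36,-1.135,0],[3.36,-1.135,0],[3.36,-1.135,0]],"turn":[0,0,0,0,0,0,0,0,0,0]}'>o
python3 -m jog '{"travel":[[3.36,-1.135,0],[3.36,-1.135,0],[3.36,-1.135,0],[0,0,0],[0,0,0],[0,0,0],[0,0,0]],"turn":[0,0,0,-8.2,-8.2,-8.1,0]}'
python3 - <<'E'
from h import *
c=cap("wrist"); t=cap("scene"); 
cv2.imwrite("pics/m5.png",np.hstack([cv2.resize(c["image"],(440,330)),cv2.resize(t["image"][150:270,280:410],(358,330),interpolation=2)])[...,::-1])
E
```

```text
clock: 14.7
tcp_pos: [446.0, 124.0, 220.3]
tool_rot: [[-0.223, 0.975, 0.0], [0.975, 0.223, -0.0], [-0.0, 0.0, -1.0]]
force: [0.3, 0.4, -0.9]
gripper_width: 0.085
finger_force: 39.4
```

View pics/m5.png

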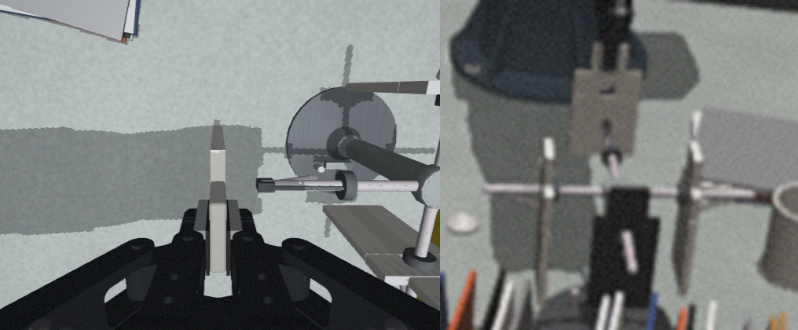

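The wrist view shows the sign held square in the fingers (217,200), with the branch tip just ahead at (262,185). The scene crop shows its hole at (607,88). I measure the relative offset in the same wrist frame.

Run:
```python
from h import *
c=cap("wrist"); s=ctrl.get_state(); R=s["tool_rot"]; p=s["tcp_pos"]
Q=(c["P"].reshape(-1,3)-p)@R
m=(abs(Q[:,1])<4)&(abs(Q[:,0])<45)&(Q[:,2]>-5)&(Q[:,2]<12); r=Q[m]; print("shoulder",len(r),np.percentile(r,[1,50,99],axis=0).round(1).tolist())
m=(abs(Q[:,1])<4)&(abs(Q[:,0])<45)&(Q[:,2]>-45)&(Q[:,2]<-10); r=Q[m]; print("tabtop",len(r),np.percentile(r,[1,50,99],axis=0).round(1).tolist() if len(r) else 0)
m=(Q[:,1]>12)&(Q[:,1]<100)&(abs(Q[:,0])<20)&(Q[:,2]>35)&(Q[:,2]<65); r=Q[m]
for a in range(20,100,10):
    k=r[(r[:,1]>=a)&(r[:,1]<a+10)]; k=k[k[:,2]<k[:,2].min()+6] if len(k) else k
    if len(k): print(a,len(k),k.mean(0).round(1),np.percentile(k[:,0],[2,98]).round(1),k[:,1].min().round(1))
# scene hole
t=cap("scene"); q=(t["P"].reshape(-1,3)-p)@R
m=(abs(q[:,1])<8)&(abs(q[:,0])<45)&(q[:,2]>-40)&(q[:,2]<110); r=q[m]; print("plate scene",np.percentile(r,[1,99],axis=0).round(1).tolist())
v,u=np.mgrid[:420,:560]; d=t["P"]-p; d=d@R
h=[(a.round(0)) for a in d[150:200,325:365].reshape(-1,3) if abs(a[0])<16 and -2<a[2]<45 and a[1]<-12]
print(len(h),np.array(h)[:8])
```

```text
shoulder 941 [[17.2, -4.0, -4.5], [25.8, -0.1, 4.2], [35.1, 3.7, 10.8]]
tabtop 2428 [[-16.9, -3.9, -36.9], [4.2, -0.1, -27.7], [18.3, 3.9, -11.2]]
20 55 [-0.9 29.1 45.8] [-4.8  2.5] 28.4
30 270 [-0.8 35.  45.3] [-4.9  2.5] 30.0
40 194 [-0.4 45.1 46. ] [-4.4  2.3] 40.0
50 197 [-0.4 55.1 46.1] [-4.3  2.3] 50.1
60 190 [-0.4 65.1 45.9] [-4.3  2.3] 60.1
70 138 [-0.5 75.1 44.9] [-2.3  1.3] 70.0
80 209 [-0.7 87.4 42.8] [-8.4  6.7] 80.3
90 388 [ 0.  93.3 41.7] [-9.7  8. ] 90.0
plate scene [[-33.5, -3.4, -30.3], [35.5, 7.8, 99.6]]
0 []
```

```bash
python3 -m jog '{"travel":[[-0.15,0,0.9],[0,0,0.9],[0,0,0.95],[0,0,0],[0,0.8,0],[0,0.8,0],[0,0.6,0],[0,0.6,0],[0,0.5,0],[0,0,0]],"turn":[0,0,0,0,0,0,0,0,0,0]}'
python3 - <<'E'
from h import *
c=cap("wrist"); t=cap("scene"); 
cv2.imwrite("pics/m6.png",np.hstack([cv2.resize(c["image"],(440,330)),cv2.resize(t["image"][165:255,300:398],(358,330),interpolation=2)])[...,::-1])
E
```

```text
clock: 15.9
tcp_pos: [479.1, 129.8, 192.7]
tool_rot: [[-0.22, 0.975, -0.0], [0.975, 0.22, -0.0], [-0.0, -0.0, -1.0]]
force: [-0.4, -0.1, -2.2]
gripper_width: 0.089
finger_force: 39.3
```

View pics/m6.png

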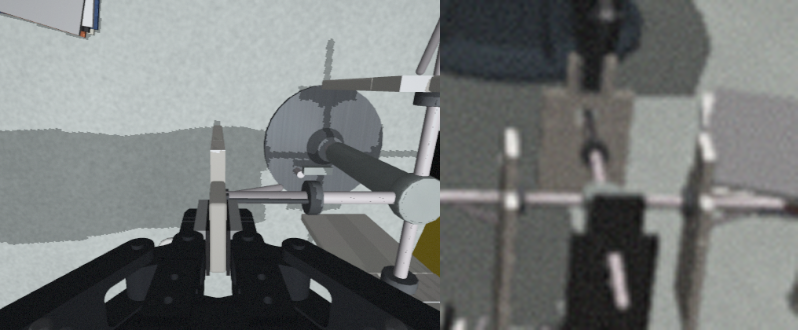

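The branch has entered the hole without contact: the wrist view shows it leaving the sign at (230,195) toward the collar (313,197). I slide on with a force guard.

```bash
cat > g2.py <<'E'
import sys,numpy as np
from workcell import ctrl
s=ctrl.get_state(); y=s["tool_rot"][:,1]; f=s["force"]; r=np.dot([601.5-s["tcp_pos"][0],158.4-s["tcp_pos"][1],0],y)
print(round(r,1),s["tcp_pos"].round(1),"push",round(-f@y,1),"side",round(f@s["tool_rot"][:,0],1),"z",round(f[2],1)); sys.exit(int(-f@y>9 or np.linalg.norm(f)>12))
E
python3 -m jog '{"travel":[[0,0.4,0],[0,0.4,0]],"turn":[0,0]}'>o; python3 g2.py && python3 -m jog '{"travel":[[0,0.3,0],[0,0.3,0]],"turn":[0,0]}'>o && python3 g2.py && python3 -m jog '{"travel":[[0,0.3,0]],"turn":[0]}'>o && python3 g2.py && python3 -m jog '{"travel":[[0,0.3,0]],"turn":[0]}'>o && python3 g2.py && python3 -m jog '{"travel":[[0,0.3,0]],"turn":[0]}'>o && python3 g2.py && python3 -m jog '{"travel":[[0,0.3,0]],"turn":[0]}'>o && python3 g2.py && python3 -m jog '{"travel":[[0,0.3,0]],"turn":[0]}'>o && python3 g2.py && python3 -m jog '{"travel":[[0,0.3,0]],"turn":[0]}'>o && python3 g2.py
```

```text
118.1 [486.5 131.5 193. ] push -0.1 side 0.1 z -1.4
112.2 [492.3 132.8 192.7] push 2.0 side 0.2 z -2.9
109.5 [494.9 133.4 192.5] push 3.9 side -0.2 z -3.2
106.5 [497.8 134.  192.5] push 2.8 side -0.4 z -3.5
103.4 [500.8 134.7 192.5] push 2.9 side -0.6 z -4.8
100.3 [503.8 135.4 192.6] push 4.3 side 0.3 z -4.2
97.3 [506.8 136.1 192.6] push 4.5 side 0.4 z -3.5
94.2 [509.8 136.7 192.7] push 4.2 side 0.2 z -5.3
```

```bash
python3 -m jog '{"travel":[[0,0.2,0]],"turn":[0]}'>o; python3 g2.py && python3 -m jog '{"travel":[[0,0.2,0]],"turn":[0]}'>o && python3 g2.py && python3 -m jog '{"travel":[[0,0.2,0]],"turn":[0]}'>o && python3 g2.py && python3 -m jog '{"travel":[[0,0.2,0]],"turn":[0]}'>o && python3 g2.py && python3 -m jog '{"travel":[[0,0.15,0]],"turn":[0]}'>o && python3 g2.py && python3 -m jog '{"travel":[[0,0.1,0]],"turn":[0]}'>o && python3 g2.py && python3 -m jog '{"travel":[[0,0.1,0]],"turn":[0]}'>o && python3 g2.py && python3 -m jog '{"travel":[[0,0.1,0]],"turn":[0]}'>o && python3 g2.py && python3 -m jog '{"travel":[[0,0.1,0]],"turn":[0]}'>o && python3 g2.py && python3 -m jog '{"travel":[[0,0.1,0]],"turn":[0]}'>o && python3 g2.py && python3 -m jog '{"travel":[[0,0.1,0]],"turn":[0]}'>o && python3 g2.py && python3 -m jog '{"travel":[[0,0.1,0]],"turn":[0]}'>o && python3 g2.py
```

```text
92.2 [511.8 137.2 192.7] push 4.5 side 0.6 z -4.8
90.3 [513.6 137.6 192.7] push 4.1 side 0.0 z -5.2
88.3 [515.6 138.  192.7] push 4.7 side 0.7 z -5.6
86.2 [517.6 138.5 192.7] push 1.5 side -0.5 z -5.9
84.3 [519.5 138.9 192.9] push 2.1 side 0.3 z -4.8
83.4 [520.4 139.1 192.9] push 2.0 side 1.0 z -5.3
82.5 [521.2 139.3 192.9] push 2.2 side 0.4 z -5.7
81.6 [522.1 139.5 192.8] push 2.1 side -0.3 z -5.6
80.7 [523.  139.7 192.8] push 2.1 side -0.6 z -5.8
79.7 [524.  139.9 192.8] push 2.5 side 0.5 z -5.1
78.7 [524.9 140.1 192.8] push 2.9 side -0.2 z -5.8
77.5 [526.1 140.4 192.9] push -1.9 side 0.1 z -5.0
```

```bash
python3 -m jog '{"travel":[[0,0.05,0]],"turn":[0]}'>o; python3 g2.py && python3 -m jog '{"travel":[[0,0.05,0]],"turn":[0]}'>o && python3 g2.py && python3 -m jog '{"travel":[[0,0.05,0]],"turn":[0]}'>o && python3 g2.py && python3 -m jog '{"travel":[[0,0.05,0]],"turn":[0]}'>o && python3 g2.py && python3 -m jog '{"travel":[[0,0.05,0]],"turn":[0]}'>o && python3 g2.py && python3 -m jog '{"travel":[[0,0.05,0]],"turn":[0]}'>o && python3 g2.py && python3 -m jog '{"travel":[[0,0.05,0]],"turn":[0]}'>o && python3 g2.py && python3 -m jog '{"travel":[[0,0.05,0]],"turn":[0]}'>o && python3 g2.py && python3 -m jog '{"travel":[[0,0.05,0]],"turn":[0]}'>o && python3 g2.py && python3 -m jog '{"travel":[[0,0.05,0]],"turn":[0]}'>o && python3 g2.py
```

```text
76.5 [527.1 140.6 193.2] push -0.6 side 0.2 z -0.8
76.3 [527.3 140.7 193.2] push 0.0 side -0.6 z -1.7
76.0 [527.6 140.7 193.1] push -0.6 side 0.4 z -2.0
75.6 [527.9 140.8 193. ] push 0.1 side 0.0 z -1.3
75.2 [528.4 140.9 192.9] push -0.4 side 0.7 z -1.5
74.7 [528.8 141.  192.9] push 0.1 side 0.9 z -1.1
74.3 [529.3 141.2 192.8] push -0.0 side -0.1 z -1.0
74.1 [529.4 141.2 192.7] push 4.9 side -0.2 z 0.5
74.0 [529.6 141.2 192.7] push 7.8 side 0.2 z 2.4
73.8 [529.7 141.2 192.6] push 10.7 side -0.6 z 3.9
```

The catch sprang out (the vertical load dropped) and the collar was felt at r≈74. I relieve the push, lower the sign onto the branch, and check.

```bash
python3 -m jog '{"travel":[[0,-0.08,0]],"turn":[0]}'>o; python3 g2.py && python3 -m jog '{"travel":[[0,0,0.1],[0,0,0.05]],"turn":[0,0]}'>o && python3 g2.py && python3 -m jog '{"travel":[[0,0,0.05]],"turn":[0]}'>o && python3 g2.py && python3 -m jog '{"travel":[[0,0,0.05]],"turn":[0]}'>o && python3 g2.py && [ $(python3 -c "
from workcell import ctrl;print(int(ctrl.get_state()['force'][2]>3))") = 0 ] && python3 -m jog '{"travel":[[0,0,0.05]],"turn":[0]}'>o && python3 g2.py
```

```text
74.2 [529.4 141.1 192.6] push 1.4 side 0.8 z -2.3
74.0 [529.5 141.2 191.2] push 5.5 side 0.6 z 2.1
74.0 [529.5 141.2 190.7] push 6.1 side -0.3 z 1.3
74.1 [529.5 141.2 190.2] push 5.6 side -0.0 z 2.5
74.0 [529.5 141.2 189.7] push 6.8 side -0.4 z 1.3
```

```bash
python3 -m jog '{"travel":[[0,-0.04,0],[0,0,0]],"turn":[0,0]}'>o; python3 g2.py; python3 -m jog '{"travel":[[0,0,0],[0,0,0],[0,0,0],[0,0,0],[0,0,0]],"turn":[0,0,0,0,0]}' 0.3 20; python3 g2.py
```

```text
74.1 [529.4 141.2 189.6] push 2.6 side -0.5 z -1.3
clock: 20.5
tcp_pos: [529.7, 141.2, 189.9]
tool_rot: [[-0.22, 0.975, 0.0], [0.975, 0.22, 0.0], [0.0, 0.0, -1.0]]
force: [0.6, -0.6, -0.3]
gripper_width: 0.349
finger_force: 0.0
73.9 [529.7 141.2 189.9] push -0.4 side -0.7 z -0.3
```

Released. I go straight up, move back and look.

```bash
python3 -m jog '{"travel":[[0,0,-0.5],[0,0,-1.5],[0,0,-3],[0,0,-4],[0,0,-4],[0,-4,0],[0,-4,0],[0,-4,0],[0,0,0],[0,0,0]],"turn":[0,0,0,0,0,0,0,0,0,0]}'
python3 - <<'E'
from h import *
c=cap("wrist"); t=cap("scene"); p=cap("top")
cv2.imwrite("pics/m7.png",np.hstack([cv2.resize(c["image"],(440,330)),cv2.resize(t["image"][165:255,300:398],(358,330),interpolation=2)])[...,::-1])
for n,k in(("w",c),("t",p)):
    q=k["P"].reshape(-1,3); d=np.array([.9755,.2198]); e=np.array([-.2198,.9755]); o=q[:,:2]-[601.5,158.4]
    r=-o@d; l=o@e
    m=(q[:,2]>167)&(q[:,2]<178)&(r>82)&(r<128)&(abs(l)<15)
    if m.sum()>9:
        x=q[m][:,:2]; v=np.linalg.svd(x-x.mean(0))[2][0]; print(n,m.sum(),np.degrees(np.arctan(v[1]/v[0])),l[m].mean())
    m=(q[:,2]>205)&(q[:,2]<225)&(r>50)&(r<100)&(abs(l)<40)
    if m.any(): print("tab",np.percentile(r[m],[2,98]),np.percentile(l[m],[2,98]),np.percentile(q[m][:,2],[50,98]))
E
```

```text
clock: 21.5
tcp_pos: [412.3, 114.7, 320.7]
tool_rot: [[-0.22, 0.975, 0.002], [0.975, 0.22, 0.001], [0.0, 0.002, -1.0]]
force: [0.1, 0.3, -0.7]
gripper_width: 0.348
finger_force: 0.0
w 509 12.923321396607724 -0.36540498557996076
tab [70.80021054 78.59573902] [-17.80758577  16.57906641] [216.4338253  218.41550215]
t 79 13.060448873812778 0.1556334005399045
tab [69.90062909 77.94786677] [-17.51093835  16.90905799] [217.23663337 219.97295715]
```

View pics/m7.png

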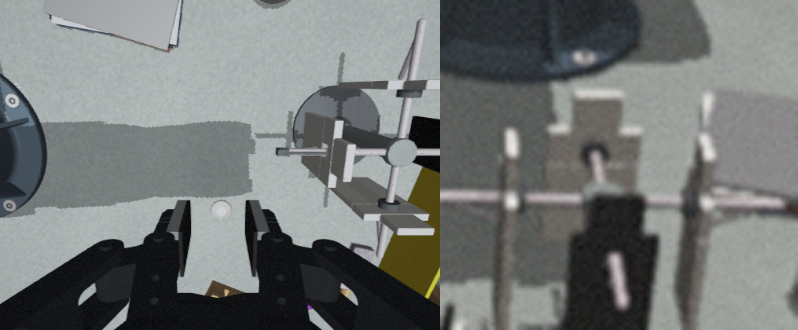

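The sign hangs on the branch against the collar, with its tab top at 218 mm as expected. The branch angle is unchanged at the stop, and the gripper is clear.

```bash
python3 -c "
from workcell import ctrl
print(ctrl.hand_in())"
```

```text
the job is handed in; nothing more can be done
None
```

The job is handed in: the tree is at its stop and the white square-hole sign hangs home against the collar, released, with the catch sprung behind it (judged by the force drop as it passed).

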